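# Push the pigment box home down its lane and shut the cabinet

### The arm

A 6-joint arm with a two-finger parallel gripper is mounted at the origin on the work surface. World frame = base frame: x ahead of the robot, y to its left, z up, the work surface at z = 0. Lengths are in m, angles in rad, forces in N, time in s.
With the tool pointing down it reaches from about 0.35 to 0.85 m from the base axis. Payload 8.1 kg.
Tool frame: the origin (TCP) lies between the finger pads; the fingertips stand nose_length ahead of it and the grasp point (between the pads) lies 2 mm behind it (nose_length is the distance from the TCP to the fingertips, in m); z points along the fingers, x is the direction in which the jaws open and shut, and the axes are right-handed (so a half turn about z gives the same grasp; the last joint's range is limited). The gripper opens to 93 mm and grips with 3 to 60 N. Pads are 15 mm wide; open, the fingers measure 128 mm over their backs; the gripper's body (75 mm by 188 mm) begins 65 mm behind the grasp point.
Start: joints at [-1.273, 0.13, 1.488, -0, 1.523, -0.085], TCP at [0.224, -0.557, 0.236] pointing down, gripper open.
Joint ranges: [-2.96, 2.96], [-0.89, 2.26], [0.02, 2.5], [-1.34, 4.48], [0, 2.73], [-2.66, 2.66]. Speed limits (rad/s): [2.39, 2.39, 2.79, 3.14, 3.14, 3.14].

### API

Orientations are given as a rotation vector (axis times angle).
In Python, from plant import * gives the robot as it stands.
- The arm moves only by the tool carry_out, never from a script. Its argument "steps" is a list of rows, each an object with "xyz": the shift along the world's x, y, z in cm, a list of three; "rot": the turn, a rotation vector about the world's x, y, z in degrees, a list of three. In form: [{"xyz": [tx, ty, tz], "rot": [rx, ry, rz]}, ...]. A call has 1 to 10 rows; each row is the pose to reach, as a shift and turn from the pose commanded when the call began; what a row does not reach only later rows make up. A row lasts 1/10 s, in which the tool goes at most 50 mm and 8.59 degrees, less where a joint would pass 70% of its speed; a pose out of reach is approached as far as the arm can. A call with a gripper value outside its range is refused whole. "grip" is the opening, from 0 (shut) to 1 (fully open), set as the call begins (left out, the last holds). The fingers move at their own pace and stop on an object; "force" is the grip in N (left out, the last holds). Time passes only in rows, so rows that repeat a pose let the fingers close. It gives the time, the measured TCP pose, the force and the opening at its end, in the units of the state.
- read_state(): the state, without advancing time (a new reading comes with each control period).
- read_camera(name): name is "scene" or "side" or "wrist"; returns the picture (384x512x3 uint8, red, green, blue); there is no depth.
- calibration(name): a dict with "fov_y" (degrees; the focal length in pixels is half the picture's height over the tangent of half this angle, whatever the lens; pixels are square), "cx", "cy" (the principal point, pixels), "xyz" and "attitude" of the camera in the world. Camera axes: x right, y down, z forward; pixel columns grow to the right and rows downward; lengths in m; the calibration is good to about 2 mm. A picture is of the moment at which its call begins: read the wrist's pose just before it. calibration takes no time and is no camera call; for the wrist camera it gives the pose at the moment of the call.
- close_job(): hands the job in, once; it reports no verdict.
The state is a dict: "t": time; "q": joint angles; "dq": joint speeds; "joint_torque": joint torques, N m; "tool_pos": TCP position; "orientation": TCP orientation; "force": force on the tool from outside, world axes, zero at the start; "wrist_torque": the same for the moment, N m; "opening": finger opening in m.
Only numpy, scipy, OpenCV 4.12 (cv2) and the standard library are available. Lean on these libraries where they do the work, as an engineer would, in place of code of your own. Each camera call takes 0.05 s, during which the arm holds its last target.

### The job

Push the small pine box along its lane between the two guide rails into the open-topped cabinet until its far end rests against the back board, never letting the box touch either rail. Then push the cabinet's sliding plywood door fully shut. Only push with the fingers: do not pick up or tip the box, and leave the other things on the table where they stand.

Things in the scene. Friction and masses are not known exactly. Their poses are not given: they have to be found in the camera images.
- cabinet: Fixed plywood deck with a roofless pine cabinet at its far end. Origin: table height, lane centre line, in the sliding door's plane; x runs along the lane into the cabinet, y left, z up. Deck top 12 mm above the origin, x -182 to 133, y -62 to 62 mm; a 30 mm wide arm at x = 0 carries the door track out to y = 177 mm. The brass hook-and-eye latch is not used.
- back_board (a point): Centre of the back board's inner face: x = 112 mm, y = 0, 42 mm above the cabinet's origin, same axes. Cabinet walls stand 60 mm above the deck: back board 12 mm thick; side walls 10 mm thick with inner faces at y = -50 and +50 mm, from x = 22 mm on the left and x = -12 mm on the right (with the jamb).
- rails: Two dark wooden guide rails fixed on the deck parallel to the lane, 8 mm wide and 12 mm high above the deck, inner faces 82 mm apart (at y = -41 and +41 mm of the cabinet frame), from x = -104 to +111 mm with a gap at x = -10 to +11 mm for the door. Origin: 12 mm above the cabinet's origin, same axes.
- box: Loose shut pine box, 90 long (x) x 60 wide x 48 mm, 0.28 to 0.56 kg, on the deck in front of the doorway, nose between the rails, slightly askew. Origin: centre of underside; x points roughly into the cabinet; push its flat x = -45 mm end. Plain wood friction. Centred and square it has 11 mm to spare on each side. Home, its far end rests on the back board: origin at x = 67 mm of the cabinet.
- door (a joint): Door position along the cabinet's +y, in m: 0 = fully shut, 0.112 = fully open (stops at both). Starts nearly or fully open; slides with about 1.5 N and stays where left. The door is an upright plywood panel 100 mm wide, 12 mm thick (x = -6 to 6 mm of the cabinet), 1 to 56 mm above the deck; shut, it spans y = -50 to 50 mm, behind the box.
- door_edge (a point): Point on the door's outer (left, +y) end face, where it can be pushed towards -y of the cabinet: 35 mm above the deck, 12 mm in front of the door plane. A dark upright batten on the front of the panel, flush with that end, makes the end face 27 mm wide (x = -21 to +6 mm of the cabinet frame), from 17 to 56 mm above the deck.
- rider: Terracotta horse and rider on a 90 x 50 mm foot, 138 mm high, right of the cabinet; bystander. Origin: centre of the underside.
- brush_cup: White enamel cup with brushes, 70 mm wide, cup 80 mm and brushes 135 mm high, beyond the door track on the left; bystander. Origin: centre of the underside.
- palette_tile: Glazed tile 100 x 100 x 8 mm with four dabs of colour, left of the deck; bystander. Origin: centre of the underside.
- stone: Black obsidian polishing stone, 56 mm across, 24 mm high, right of the deck; bystander. Origin: centre of the underside.

How it is judged:
By the outcome, as a careful person would: the job done as asked, in the order asked, and still so for the second after the job is handed in, with the robot touching nothing.
It also fails if it takes over 51 s, if anything falls off the work surface, if the arm or the gripper's body presses on something with over 40 N, if the wrist force passes 120 N, or if a joint passes its speed limit or range.

## Working session

There is one attempt and no reset: what is moved stays moved. The work goes in short steps, Python scripts to look and compute and a tool call to move; the robot and the scene stay as the last step left them, time stands still between calls to the robot, and variables do not carry over. Pictures are saved under pics/ and viewed, and the job is handed in when it is done.

Besides the shell and the picture viewer there is one more tool, called after "Emit:" in YAML: its name, and indented under it one key for each argument. carry_out: Moves the arm, as the interface text tells. Its arguments: {"type":"object","properties":{"steps":{"type":"array","items":{"type":"object","properties":{"xyz":{"type":"array","items":{"type":"number"}},"rot":{"type":"array","items":{"type":"number"}}}}},"grip":{"type":"number"},"force":{"type":"number"}},"required":["steps"]}

```bash
ls; mkdir -p pics
python3 - <<'E'
from plant import *
import cv2
s=read_state();print(s)
try: print(nose_length)
except Exception as e: print(e)
for n in ["scene","side","wrist"]:
    print(n,calibration(n)); cv2.imwrite(f"pics/{n}0.png",read_camera(n)[:,:,::-1])
E
```

```text
pics
{'t': 0.0, 'q': array([-1.27339591e+00,  1.31157700e-01,  1.48927713e+00, -1.50545205e-05,
        1.52300961e+00, -8.54294082e-02]), 'dq': array([ 4.87989232e-04, -8.33579073e-04, -8.21779923e-04, -1.58611965e-03,
        2.72777028e-05, -5.12522560e-04]), 'joint_torque': array([-6.61243648e-04, -5.59838462e+01, -4.91757810e+01,  7.66322413e-02,
        3.49272473e-02, -9.42815541e-05]), 'tool_pos': array([ 0.2239675 , -0.5560451 ,  0.23459068]), 'orientation': array([-2.60253968e+00,  1.75759794e+00,  2.27685763e-03]), 'force': array([ 0.66480937,  0.55532183, -0.87780347]), 'wrist_torque': array([-0.02076387,  0.01171057, -0.02829857]), 'opening': 0.09323512049489899}
0.017
scene {'fov_y': 53.00499230023671, 'cx': 253.68283424705, 'cy': 196.43741401983516, 'xyz': array([ 1.08118091, -0.09835682,  0.54245957]), 'attitude': array([-1.85082267, -1.59815305,  0.68068066])}
side {'fov_y': 47.78579120184339, 'cx': 257.0883786307424, 'cy': 195.88205868875988, 'xyz': array([ 0.53844064, -0.77762186,  0.75219247]), 'attitude': array([-2.30432759,  0.04355   , -0.01376057])}
wrist {'fov_y': 68.4715438264267, 'cx': 252.459294230068, 'cy': 190.37352594326555, 'xyz': array([ 0.29448307, -0.52865699,  0.38302722]), 'attitude': array([ 2.41102501, -1.62781536, -0.22694062])}
```

View pics/scene0.png

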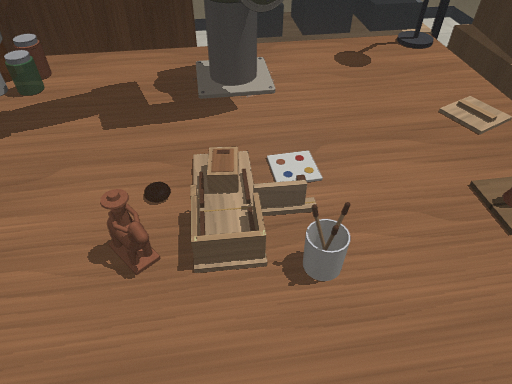

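View pics/side0.png

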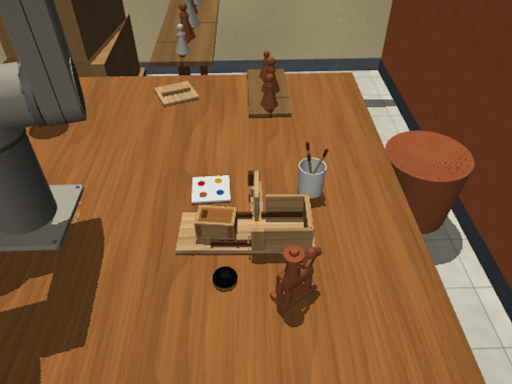

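View pics/wrist0.png

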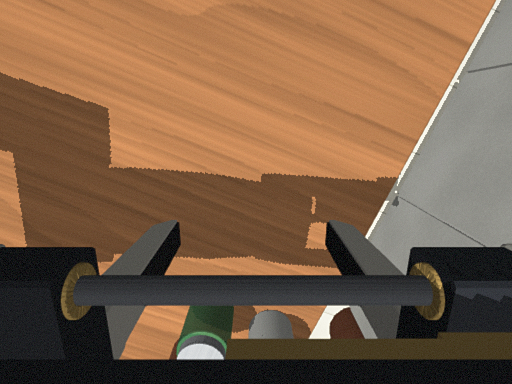

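Run:
```python
import cv2
a=cv2.imread("pics/scene0.png")[140:275,180:330]; cv2.imwrite("pics/sc1.png",cv2.resize(a,None,fx=5,fy=4.4 and 4.4*0+5*0.88,interpolation=cv2.INTER_CUBIC) if 0 else cv2.resize(a[:,:],None,fx=4,fy=4,interpolation=cv2.INTER_CUBIC))
a=cv2.imread("pics/side0.png")[160:265,170:330]; cv2.imwrite("pics/si1.png",cv2.resize(a,None,fx=5,fy=5,interpolation=cv2.INTER_CUBIC))
```

```text
(no output)
```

View pics/sc1.png

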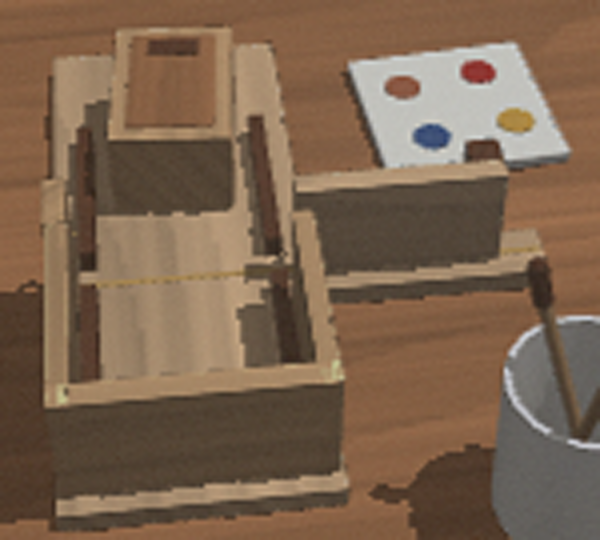

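View pics/si1.png

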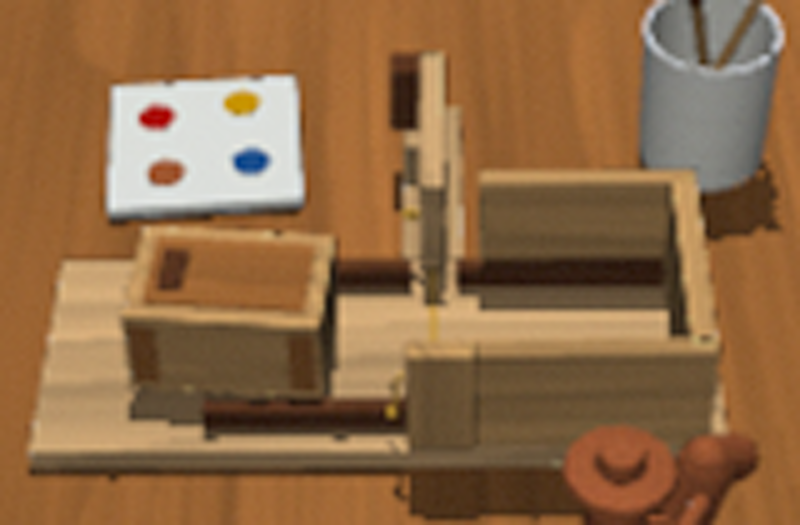

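```bash
cat > h.py <<'E'
from plant import *
import numpy as np, cv2
from scipy.optimize import least_squares
from scipy.spatial.transform import Rotation as R
def cam(n):
    c=calibration(n); f=192/np.tan(np.radians(c['fov_y']/2)); return c,f
C={n:cam(n) for n in["scene","side"]}
def proj(n,P):
    c,f=C[n]; P=np.atleast_2d(P); q=(P-c['xyz'])@R.from_rotvec(c['attitude']).as_matrix()
    return np.c_[c['cx']+f*q[:,0]/q[:,2],c['cy']+f*q[:,1]/q[:,2]]
def fr(p,pts): # p x y yaw z0
    c,s=np.cos(p[2]),np.sin(p[2]); pts=np.atleast_2d(pts)/1000.
    return pts@np.array([[c,-s,0],[s,c,0],[0,0,1]]).T+[p[0],p[1],p[3] if len(p)>3 else 0]
def px(n,cr,o,k): return (np.array(cr,float)+.5)/k-.5+o
def fit(obs,p0,z=0,biases=False):
    def res(p):
        return np.concatenate([(proj(n,fr([*p[:3],z],[o[0] for o in L]))+(p[3:5] if n=='scene' else p[5:7] if biases else 0)*biases-np.array([o[1] for o in L])).ravel() if biases else (proj(n,fr([*p[:3],z],[o[0] for o in L]))-np.array([o[1] for o in L])).ravel() for n,L in obs.items()])
    p0=list(p0)+([0]*4 if biases else [])
    r=least_squares(res,p0,loss='soft_l1'); return r.x,res(r.x).reshape(-1,2)
E
cat > f1.py <<'E'
from h import *
S=lambda *c:px('scene',c,np.array([180,140]),4)
D=lambda *c:px('side',c,np.array([170,160]),5)
cab={'scene':[((133,-62,0),S(57,527)),((133,-62,12),S(55,510)),((133,62,12),S(349,484)),((124,-60,72),S(46,406)),((124,60,72),S(343,380)),((-182,-62,12),S(54,60)),((-182,62,12),S(272,45))],
'side':[((-182,62,12),D(62,262)),((-182,-62,12),D(33,455)),((-182,-62,0),D(30,472)),((124,-60,72),D(717,352)),((124,60,72),D(697,172)),((22,60,72),D(479,173)),((-12,-60,72),D(408,355))]}
box={'scene':[((-45,-30,48),S(117,30)),((-45,30,48),S(231,27)),((45,30,48),S(236,138)),((45,-30,48),S(108,137))],
'side':[((-45,30,48),D(145,226)),((-45,-30,48),D(122,316)),((45,30,48),D(336,236)),((45,-30,48),D(322,325)),((-45,-30,0),D(132,388)),((45,-30,0),D(328,395))]}
for nm,o,z in(('cab',cab,0),('box',box,.012)):
  for k in ('both','scene','side'):
    oo=o if k=='both' else {k:o[k]}
    p,r=fit(oo,[.5,0,0],z); print(nm,k,p[:2].round(4),np.degrees(p[2]).round(2),np.sqrt((r**2).mean()).round(2))
    if k=='both': print(r.round(1).tolist())
    if k=='both' and nm=='cab': pc=p
    if k=='both' and nm=='box':
        d=p-pc; c,s=np.cos(pc[2]),np.sin(pc[2]); print('rel',c*d[0]+s*d[1],-s*d[0]+c*d[1],np.degrees(d[2]))
for d in (90,100,112): print(d,proj('side',fr([*pc],[(-21,50+d,68),(6,50+d,68)])),proj('scene',fr(pc,[(6,50+d,68)])), D(395,55),D(445,55),S(504,165))
E
python3 f1.py
```

```text
cab both [ 0.5591 -0.076 ] -1.79 0.62
[[0.1, 0.8], [-0.1, 0.9], [0.1, 0.5], [-0.7, -0.5], [0.5, -0.6], [-0.2, -1.4], [0.0, -1.5], [0.1, -0.2], [-0.9, -0.2], [0.4, -0.1], [1.0, 0.5], [-0.2, -0.7], [0.1, -0.6], [-0.4, 0.2]]
cab scene [ 0.5592 -0.0758] -1.85 0.72
cab side [ 0.5591 -0.0762] -1.75 0.49
box both [ 0.4677 -0.0699] -6.03 0.47
[[0.1, -0.9], [0.3, -0.9], [-0.5, -0.8], [0.4, 0.2], [0.1, -0.2], [0.2, 0.1], [0.3, -0.5], [0.3, 0.2], [0.3, 0.3], [-0.1, 0.8]]
rel -0.09159412508955261 0.003177208609643086 -4.238284959342916
box scene [ 0.4697 -0.0703] -5.97 0.43
box side [ 0.4671 -0.0694] -5.88 0.31
90 [[247.70112212 173.59471962]
 [258.50194805 173.52821511]] [[299.91555469 183.1867691 ]] [248.6 170.6] [258.6 170.6] [305.625 180.875]
100 [[247.74614518 171.08537813]
 [258.47344902 171.01937644]] [[305.23562512 182.77394827]] [248.6 170.6] [258.6 170.6] [305.625 180.875]
112 [[247.79937032 168.11889792]
 [258.43975818 168.05348978]] [[311.60325975 182.27983973]] [248.6 170.6] [258.6 170.6] [305.625 180.875]
```

Run:
```python
from h import *
def ray(n,uv,z):
    c,f=C[n]; d=R.from_rotvec(c['attitude']).as_matrix()@np.array([(uv[0]-c['cx'])/f,(uv[1]-c['cy'])/f,1]); t=(z-c['xyz'][2])/d[2]; return c['xyz']+t*d
pc=[.5591,-.076,np.radians(-1.79)]
def rel(P):
    d=P[:2]-pc[:2];c,s=np.cos(pc[2]),np.sin(pc[2]);return np.round([1000*(c*d[0]+s*d[1]),1000*(-s*d[0]+c*d[1])])
for nm,n,uv,z in [('cuprim','scene',(327,236),.08),('cuprim','side',(312,167),.08),('brushA','scene',(346,206),.135),('brushB','scene',(316,208),.135),('brushA','side',(325,152),.135),('brushB','side',(308,144),.135),('hat','side',(294,252),.135),('hat','scene',(116,198),.135),('foot','scene',(135,253),.0),('horsehead','side',(316,256),.11),('tile','scene',(294,167),.008),('stone','scene',(157,193),.01)]:
    P=ray(n,uv,z); print(nm,n,P.round(3),rel(P))
s=read_state(); print(s['t'],R.from_rotvec(s['orientation']).as_matrix().round(3))
```

```text
cuprim scene [0.71  0.073 0.08 ] [146. 154.]
cuprim side [0.703 0.069 0.08 ] [140. 150.]
brushA scene [0.701 0.097 0.135] [137. 177.]
brushB scene [0.699 0.052 0.135] [136. 132.]
brushA side [0.729 0.056 0.135] [165. 138.]
brushB side [0.692 0.091 0.135] [128. 171.]
hat side [ 0.623 -0.252  0.135] [  70. -174.]
hat scene [ 0.634 -0.244  0.135] [  80. -165.]
foot scene [ 0.634 -0.244  0.   ] [  80. -165.]
horsehead side [ 0.668 -0.242  0.11 ] [ 114. -163.]
tile scene [0.451 0.084 0.008] [-113.  156.]
stone scene [ 0.494 -0.208  0.01 ] [ -61. -134.]
0.15 [[ 0.374 -0.928 -0.   ]
 [-0.928 -0.374  0.001]
 [-0.001 -0.    -1.   ]]
```

Emit:
carry_out:
  steps:
    - {"xyz": [1.6, 4.5, 0], "rot": [0, 0, -6]}
    - {"xyz": [3.2, 9, 0], "rot": [0, 0, -12]}
    - {"xyz": [4.8, 13.5, 0], "rot": [0, 0, -18]}
    - {"xyz": [6.4, 18, 0], "rot": [0, 0, -23.7]}
    - {"xyz": [8, 22.5, 0], "rot": [0, 0, -23.7]}
    - {"xyz": [9.6, 27, 0], "rot": [0, 0, -23.7]}
    - {"xyz": [11.2, 31.5, 0], "rot": [0, 0, -23.7]}
    - {"xyz": [12.8, 36, 0], "rot": [0, 0, -23.7]}
    - {"xyz": [14.4, 40.5, 0], "rot": [0, 0, -23.7]}
    - {"xyz": [15.6, 45, 0], "rot": [0, 0, -23.7]}
  grip: 0.38

```text
t: 1.15
tool_pos: [0.3804, -0.1046, 0.2356]
orientation: [-2.186, 2.255, -0.001]
force: [0.6, -0.3, -0.3]
opening: 0.0353
```

Emit:
carry_out:
  steps:
    - {"xyz": [1.2, 3.6, 0], "rot": [0, 0, 0]}
    - {"xyz": [1.2, 3.6, -4], "rot": [0, 0, 0]}
    - {"xyz": [1.2, 3.6, -8], "rot": [0, 0, 0]}
    - {"xyz": [1.2, 3.6, -10], "rot": [0, 0, 0]}
    - {"xyz": [1.2, 3.6, -10], "rot": [0, 0, 0]}
    - {"xyz": [1.2, 3.6, -10], "rot": [0, 0, 0]}

```text
t: 1.75
tool_pos: [0.3921, -0.0706, 0.136]
orientation: [2.187, -2.255, -0.001]
force: [0.2, -0.5, 0.3]
opening: 0.0353
```

Run:
```python
from h import *
s=read_state();print(s['t'],s['tool_pos'],R.from_rotvec(s['orientation']).as_matrix().round(4),s['q'])
print(calibration('wrist'))
cv2.imwrite("pics/w2.png",read_camera('wrist')[:,:,::-1])
cv2.imwrite("pics/s2.png",cv2.resize(read_camera('side')[150:270,150:350,::-1],None,fx=4,fy=4))
```

```text
1.75 [ 0.39205324 -0.07057829  0.13604978] [[-3.100e-02 -9.995e-01 -4.000e-04]
 [-9.995e-01  3.100e-02  1.000e-04]
 [-1.000e-04  5.000e-04 -1.000e+00]] [-3.07005891e-01 -3.79594123e-01  2.13928674e+00  7.21988645e-06
  1.38237320e+00  1.29475316e+00]
{'fov_y': 68.4715438264267, 'cx': 252.459294230068, 'cy': 190.37352594326555, 'xyz': array([ 0.46791689, -0.07308474,  0.28434071]), 'attitude': array([ 2.04527181, -2.1093674 , -0.29179191])}
```

View pics/w2.png

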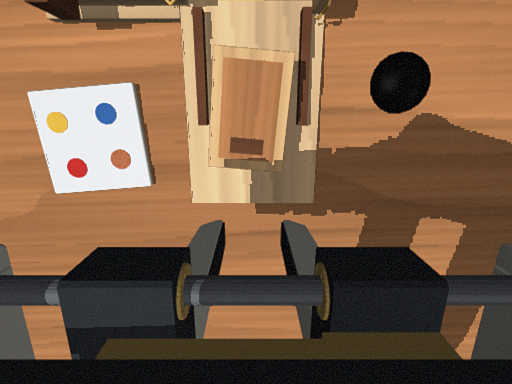

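View pics/s2.png

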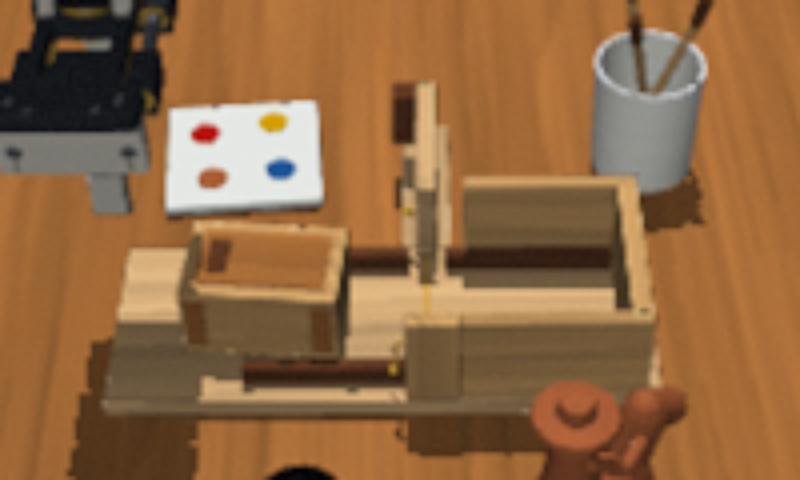

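Run:
```python
import cv2
a=cv2.imread("pics/w2.png")[0:210,170:340]; cv2.imwrite("pics/w2c.png",cv2.resize(a,None,fx=2.8*1,fy=2.8,interpolation=cv2.INTER_CUBIC))
```

```text
(no output)
```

View pics/w2c.png

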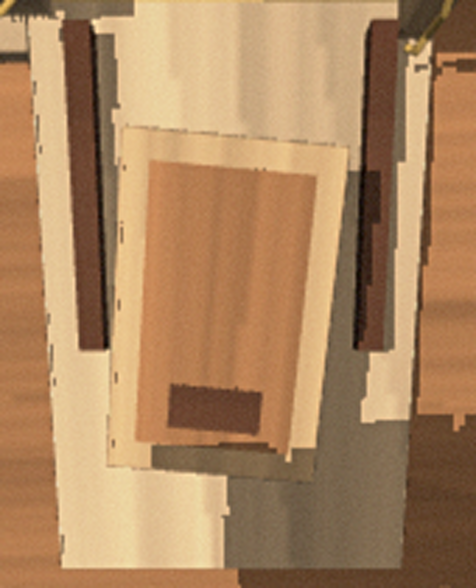

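```bash
cat > f2.py <<'E'
from h import *
c={'fov_y': 68.4715438264267, 'cx': 252.459294230068, 'cy': 190.37352594326555, 'xyz': np.array([ 0.46791689, -0.07308474,  0.28434071]), 'attitude': np.array([ 2.04527181, -2.1093674 , -0.29179191])}
C['wrist']=(c,192/np.tan(np.radians(c['fov_y']/2)))
W=lambda *c:px('w',c,np.array([170,0]),2.8)
cab={'wrist':[((-182,62,12),W(62,568)),((-182,-62,12),W(401,568)),((-104,41,24),W(106,350)),((-104,49,24),W(79,350)),((-104,-41,24),W(354,350)),((-10,49,24),W(64,20)),((-10,41,24),W(93,20)),((-10,-41,24),W(370,20)),((-10,-49,24),W(398,20))]}
box={'wrist':[((45,30,48),W(122,127)),((45,-30,48),W(348,149)),((-45,-30,48),W(313,482)),((-45,30,48),W(108,466))]}
pc,r=fit(cab,[.56,-.07,0]); print(pc,np.degrees(pc[2]),r.round(1).tolist())
p,r=fit(box,[.46,-.07,0],.012); print(p,np.degrees(p[2]),r.round(1).tolist())
d=p-pc; c,s=np.cos(pc[2]),np.sin(pc[2]); print('rel',c*d[0]+s*d[1],-s*d[0]+c*d[1],np.degrees(d[2]))
E
python3 f2.py
```

```text
[ 0.55972882 -0.0754045  -0.03168982] -1.8156931046196976 [[-0.6, 0.8], [0.4, 0.9], [-0.9, 0.5], [-0.1, 0.5], [1.7, 0.6], [-0.7, -0.5], [-1.2, -0.5], [1.1, -0.5], [0.9, -0.5]]
[ 0.46700775 -0.07019747 -0.11260492] -6.4517868966796685 [[-0.7, -0.5], [1.3, -0.9], [0.2, 1.2], [-0.5, 1.0]]
rel -0.09283950357125004 0.0022665948049123974 -4.63609379205997
```

Emit:
carry_out:
  steps:
    - {"xyz": [0, 0, -4], "rot": [0, 0, 0]}
    - {"xyz": [0, 0, -7], "rot": [0, 0, 0]}
    - {"xyz": [0, 0, -8.7], "rot": [0, 0, 0]}
    - {"xyz": [0.5, -0.02, -8.7], "rot": [0, 0, 0]}
    - {"xyz": [1.0, -0.03, -8.7], "rot": [0, 0, 0]}
    - {"xyz": [1.4, -0.04, -8.7], "rot": [0, 0, 0]}
    - {"xyz": [1.7, -0.05, -8.7], "rot": [0, 0, 0]}
    - {"xyz": [2.0, -0.06, -8.7], "rot": [0, 0, 0]}

```text
t: 2.65
tool_pos: [0.4129, -0.0715, 0.0496]
orientation: [-2.187, 2.255, -0.002]
force: [-3.4, -0.5, 2.6]
opening: 0.0355
```

Emit:
carry_out:
  steps:
    - {"xyz": [0.3, -0.01, 0], "rot": [0, 0, 0]}
    - {"xyz": [0.6, -0.02, 0], "rot": [0, 0, 0]}
    - {"xyz": [0.9, -0.03, 0], "rot": [0, 0, 0]}
    - {"xyz": [1.2, -0.04, 0], "rot": [0, 0, 0]}
    - {"xyz": [1.5, -0.05, 0], "rot": [0, 0, 0]}
    - {"xyz": [1.8, -0.06, 0], "rot": [0, 0, 0]}

```text
t: 3.25
tool_pos: [0.4303, -0.0717, 0.0485]
orientation: [2.187, -2.255, -0.001]
force: [-4.0, 0.1, 1.8]
opening: 0.0352
```

```bash
cat > look.py <<'E'
from h import *
import sys
t=sys.argv[1]; s=read_state();print(s['t'],s['tool_pos'],s['force'].round(2))
np.save('wc_%s.npy'%t,calibration('wrist'),allow_pickle=True)
w=read_camera('wrist')[:,:,::-1]; cv2.imwrite(f"pics/w{t}f.png",w)
cv2.imwrite(f"pics/w{t}.png",cv2.resize(w[0:260,130:380],None,fx=2.3,fy=2.3,interpolation=cv2.INTER_CUBIC))
E
python3 look.py 3
```

```text
3.25 [ 0.43026067 -0.0716727   0.04853909] [-3.95  0.1   1.79]
```

View pics/w3.png

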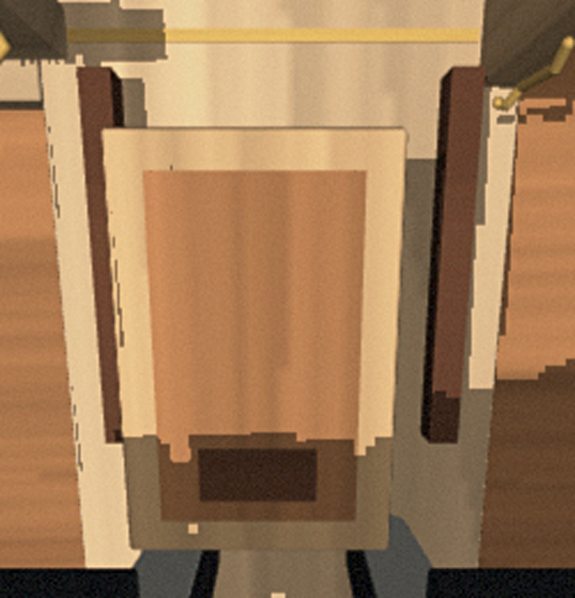

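```bash
cat > f3.py <<'E'
from h import *
def go(t,cab,box):
    c=np.load('wc_%s.npy'%t,allow_pickle=True).item()
    C['wrist']=(c,192/np.tan(np.radians(c['fov_y']/2)))
    W=lambda c:px('w',c,np.array([130,0]),2.3)
    cab={'wrist':[(a,W(b)) for a,b in cab]};box={'wrist':[(a,W(b)) for a,b in box]}
    pc,r=fit(cab,[.56,-.07,0]); print(pc,np.degrees(pc[2]),r.round(1).tolist())
    p,r=fit(box,[.46,-.07,0],.012); print(p,np.degrees(p[2]),r.round(1).tolist())
    for pc in (pc,[.5594,-.0757,np.radians(-1.8)]):
        d=p-pc; c,s=np.cos(pc[2]),np.sin(pc[2]); print('rel',c*d[0]+s*d[1],-s*d[0]+c*d[1],np.degrees(d[2]))
T=[(45,30,48),(45,-30,48),(-45,-30,48),(-45,30,48)]
E
python3 - <<'E'
from f3 import *
go(3,[((-104,49,24),(106,441)),((-104,-49,24),(457,441)),((-10,49,24),(78,67)),((-10,41,24),(111,67)),((-10,-41,24),(451,67)),((-10,-49,24),(485,67))],list(zip(T,[(104,129),(406,129),(387,549),(131,549)])))
E
```

```text
[ 0.55974962 -0.07533281 -0.03103426] -1.7781320871355755 [[-0.5, 1.7], [0.5, 1.8], [-1.0, -0.2], [-0.8, -0.2], [1.0, -0.3], [0.8, -0.3]]
[ 0.485296   -0.06799044 -0.03141122] -1.7997301709185136 [[-2.0, -0.7], [1.8, -0.7], [1.0, 2.2], [-0.9, 2.1]]
rel -0.07464559945757815 0.005028591504177393 -0.021598083782938208
rel -0.07430960178912895 0.005378088626013364 0.0002698290814864443
```

Emit:
carry_out:
  steps:
    - {"xyz": [0.5, -0.06, 0], "rot": [0, 0, 0]}
    - {"xyz": [1.0, -0.12, 0], "rot": [0, 0, 0]}
    - {"xyz": [1.5, -0.18, 0], "rot": [0, 0, 0]}
    - {"xyz": [2.0, -0.24, 0], "rot": [0, 0, 0]}
    - {"xyz": [2.5, -0.3, 0], "rot": [0, 0, 0]}
    - {"xyz": [3.0, -0.36, 0], "rot": [0, 0, 0]}
    - {"xyz": [3.5, -0.42, 0], "rot": [0, 0, 0]}
    - {"xyz": [4.0, -0.48, 0], "rot": [0, 0, 0]}
    - {"xyz": [4.5, -0.54, 0], "rot": [0, 0, 0]}
    - {"xyz": [5.0, -0.6, 0], "rot": [0, 0, 0]}

```text
t: 4.3
tool_pos: [0.4805, -0.0778, 0.0486]
orientation: [2.187, -2.255, -0.0]
force: [-1.6, -0.6, -0.5]
opening: 0.035
```

```bash
python3 look.py 4
```

```text
4.3 [ 0.48054973 -0.07781523  0.04861419] [-1.61 -0.6  -0.48]
```

View pics/w4.png

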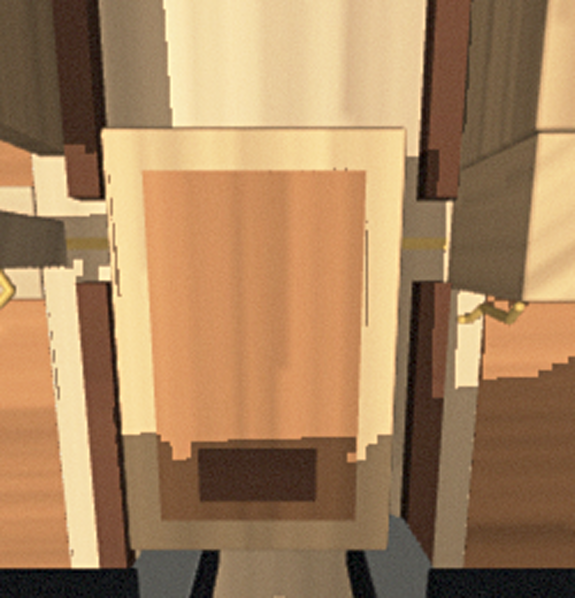

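Emit:
carry_out:
  steps:
    - {"xyz": [0.5, -0.02, 0], "rot": [0, 0, 0]}
    - {"xyz": [1.0, -0.04, 0], "rot": [0, 0, 0]}
    - {"xyz": [1.5, -0.06, 0], "rot": [0, 0, 0]}
    - {"xyz": [2.0, -0.08, 0], "rot": [0, 0, 0]}
    - {"xyz": [2.5, -0.1, 0], "rot": [0, 0, 0]}
    - {"xyz": [3.0, -0.12, 0], "rot": [0, 0, 0]}
    - {"xyz": [3.5, -0.14, 0], "rot": [0, 0, 0]}
    - {"xyz": [4.0, -0.16, 0], "rot": [0, 0, 0]}
    - {"xyz": [4.5, -0.18, 0], "rot": [0, 0, 0]}
    - {"xyz": [5.0, -0.2, 0], "rot": [0, 0, 0]}

```text
t: 5.35
tool_pos: [0.5306, -0.0798, 0.0487]
orientation: [2.187, -2.255, 0.0]
force: [-3.4, 0.3, 2.3]
opening: 0.0356
```

Emit:
carry_out:
  steps:
    - {"xyz": [0.5, -0.02, 0], "rot": [0, 0, 0]}
    - {"xyz": [1.0, -0.04, 0], "rot": [0, 0, 0]}
    - {"xyz": [1.5, -0.06, 0], "rot": [0, 0, 0]}
    - {"xyz": [2.0, -0.08, 0], "rot": [0, 0, 0]}
    - {"xyz": [2.5, -0.1, 0], "rot": [0, 0, 0]}
    - {"xyz": [3.0, -0.12, 0], "rot": [0, 0, 0]}
    - {"xyz": [3.3, -0.13, 0], "rot": [0, 0, 0]}
    - {"xyz": [3.5, -0.14, 0], "rot": [0, 0, 0]}

```text
t: 6.15
tool_pos: [0.5654, -0.0812, 0.0486]
orientation: [2.187, -2.255, -0.0]
force: [-3.3, 0.5, 2.0]
opening: 0.0355
```

```bash
python3 look.py 5; python3 -c "
from h import *
cv2.imwrite('pics/sd5.png',cv2.resize(read_camera('side')[150:270,200:340,::-1],None,fx=5,fy=5))"
```

```text
6.15 [ 0.56539107 -0.0811506   0.04856745] [-3.28  0.5   2.02]
```

View pics/w5.png

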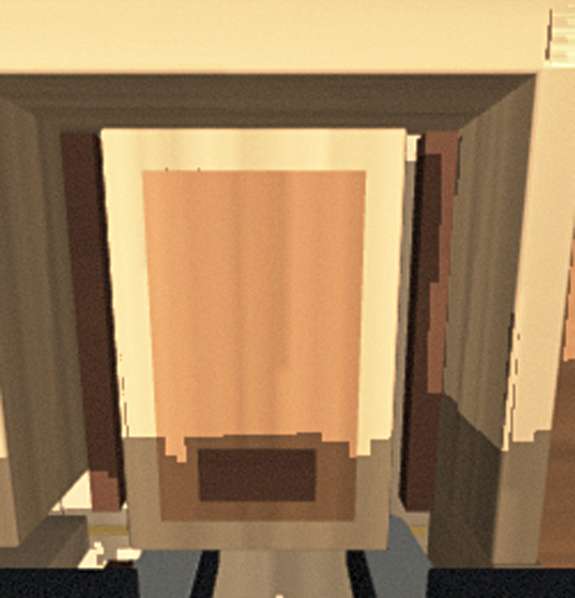

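View pics/sd5.png

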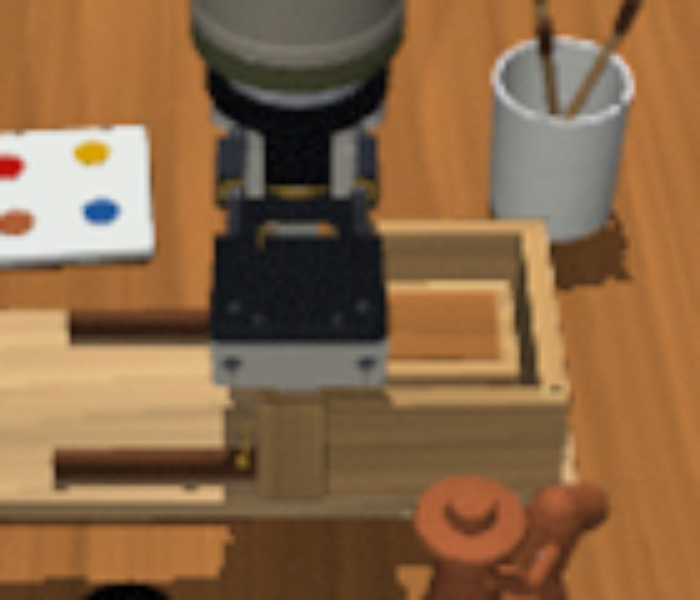

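Emit:
carry_out:
  steps:
    - {"xyz": [0.1, 0, 0], "rot": [0, 0, 0]}
    - {"xyz": [0.2, -0.01, 0], "rot": [0, 0, 0]}
    - {"xyz": [0.3, -0.01, 0], "rot": [0, 0, 0]}
    - {"xyz": [0.4, -0.01, 0], "rot": [0, 0, 0]}
    - {"xyz": [0.5, -0.02, 0], "rot": [0, 0, 0]}

```text
t: 6.75
tool_pos: [0.5701, -0.0813, 0.0486]
orientation: [2.187, -2.255, -0.0]
force: [-3.0, 0.0, 0.2]
opening: 0.0356
```

Emit:
carry_out:
  steps:
    - {"xyz": [0.1, 0, 0], "rot": [0, 0, 0]}

```text
t: 6.85
tool_pos: [0.5712, -0.0814, 0.0486]
orientation: [2.187, -2.255, -0.0]
force: [-0.9, -1.0, 0.1]
opening: 0.0353
```

Emit:
carry_out:
  steps:
    - {"xyz": [0.1, 0, 0], "rot": [0, 0, 0]}

```text
t: 6.95
tool_pos: [0.5717, -0.0814, 0.0486]
orientation: [2.186, -2.255, -0.001]
force: [-8.2, -0.2, 4.8]
opening: 0.0353
```

Emit:
carry_out:
  steps:
    - {"xyz": [0.06, 0, 0], "rot": [0, 0, 0]}
    - {"xyz": [0.06, 0, 0], "rot": [0, 0, 0]}

```text
t: 7.15
tool_pos: [0.5717, -0.0814, 0.0486]
orientation: [2.186, -2.254, -0.003]
force: [-8.8, 0.6, 6.0]
opening: 0.0357
```

Emit:
carry_out:
  steps:
    - {"xyz": [0.1, 0, 0], "rot": [0, 0, 0]}
    - {"xyz": [0.1, 0, 0], "rot": [0, 0, 0]}

```text
t: 7.35
tool_pos: [0.5717, -0.0814, 0.0485]
orientation: [2.185, -2.253, -0.005]
force: [-13.3, -0.6, 9.1]
opening: 0.0353
```

```bash
python3 look.py 6
```

```text
7.35 [ 0.57174976 -0.08136356  0.04845402] [-13.28  -0.57   9.06]
```

View pics/w6.png

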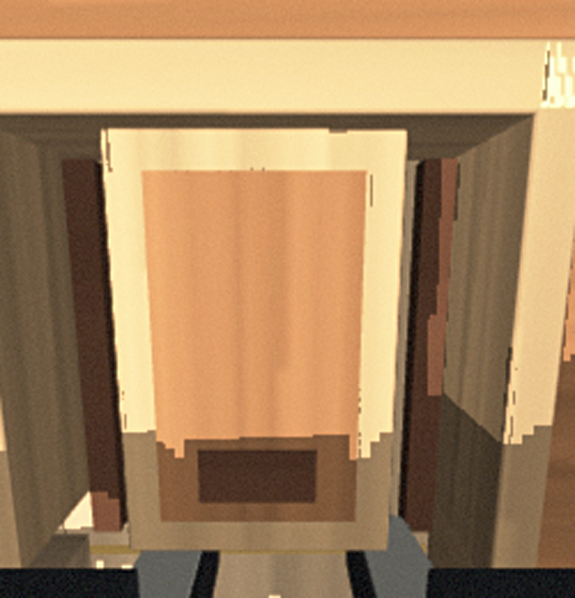

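Emit:
carry_out:
  steps:
    - {"xyz": [-0.4, 0.01, 0], "rot": [0, 0, 0]}
    - {"xyz": [-1.4, 0.04, 0], "rot": [0, 0, 0]}
    - {"xyz": [-1.4, 0.04, 4], "rot": [0, 0, 0]}
    - {"xyz": [-1.4, 0.04, 7.5], "rot": [0, 0, 0]}
    - {"xyz": [-1.4, 0.04, 8.5], "rot": [0, 0, 0]}
    - {"xyz": [-2.0, 4, 8.5], "rot": [0, 0, 0]}
    - {"xyz": [-2.0, 8, 8.5], "rot": [0, 0, 0]}
    - {"xyz": [-2.0, 12, 8.5], "rot": [0, 0, 0]}
    - {"xyz": [-2.0, 16, 8.5], "rot": [0, 0, 0]}
    - {"xyz": [-2.0, 18.9, 8.5], "rot": [0, 0, 0]}

```text
t: 8.4
tool_pos: [0.553, 0.1099, 0.133]
orientation: [-2.188, 2.254, 0.001]
force: [1.0, 0.2, 0.4]
opening: 0.0355
```

Emit:
carry_out:
  steps:
    - {"xyz": [0, 0, 0], "rot": [0, 0, 0]}
    - {"xyz": [0, 0, 0], "rot": [0, 0, 0]}
    - {"xyz": [0, 0, 0], "rot": [0, 0, 0]}
    - {"xyz": [0, 0, 0], "rot": [0, 0, 0]}
  grip: 0
  force: 20

```text
t: 8.8
tool_pos: [0.5537, 0.1064, 0.1335]
orientation: [2.185, -2.257, 0.0]
force: [-0.2, -0.4, -0.7]
opening: 0.0079
```

```bash
python3 look.py 7; python3 -c "
from h import *
cv2.imwrite('pics/sd7.png',cv2.resize(read_camera('side')[130:270,200:340,::-1],None,fx=4,fy=4))"
```

```text
8.8 [0.55374834 0.10642683 0.13346749] [-0.17 -0.43 -0.73]
```

View pics/w7f.png

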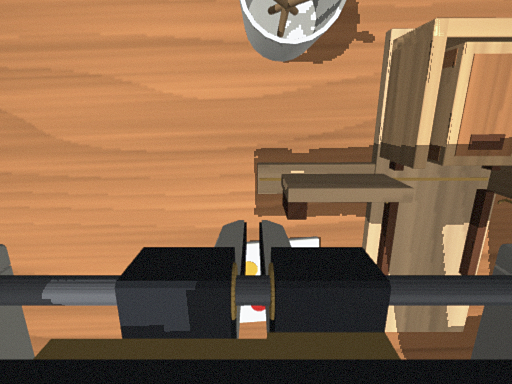

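View pics/sd7.png

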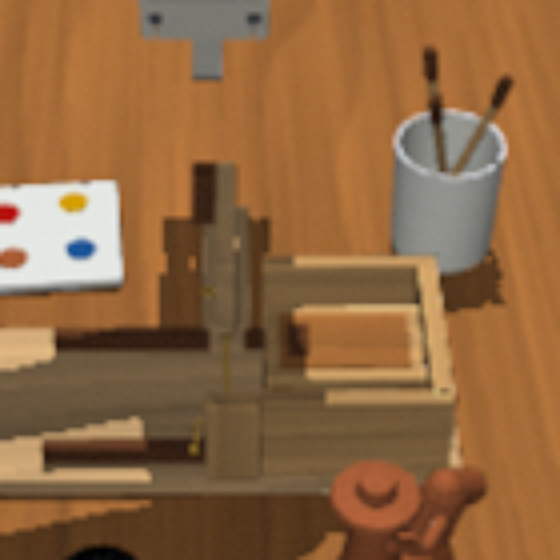

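Run:
```python
from h import *
c=np.load('wc_7.npy',allow_pickle=True).item(); f=192/np.tan(np.radians(c['fov_y']/2))
for uv in [(283,177),(288,205),(411,187)]:
    d=R.from_rotvec(c['attitude']).as_matrix()@np.array([(uv[0]-c['cx'])/f,(uv[1]-c['cy'])/f,1]); P=c['xyz']+(.068-c['xyz'][2])/d[2]*d
    dd=P[:2]-[.5594,-.0757];a=np.radians(-1.8);print(np.cos(a)*dd[0]+np.sin(a)*dd[1],-np.sin(a)*dd[0]+np.cos(a)*dd[1])
```

```text
0.015347644585864632 0.15825449343876544
-0.007564508730713557 0.15361884780611412
0.007234774201291385 0.057729939672990255
```

Emit:
carry_out:
  steps:
    - {"xyz": [0, 0.6, 0], "rot": [0, 0, 0]}
    - {"xyz": [0, 0.6, -3], "rot": [0, 0, 0]}
    - {"xyz": [0, 0.6, -6], "rot": [0, 0, 0]}
    - {"xyz": [0, 0.6, -7.7], "rot": [0, 0, 0]}
    - {"xyz": [0, 0.6, -7.7], "rot": [0, 0, 0]}

```text
t: 9.4
tool_pos: [0.5511, 0.1134, 0.0534]
orientation: [2.183, -2.253, -0.006]
force: [-0.4, -0.4, 0.2]
opening: 0.0004
```

```bash
python3 -c "
from h import *
print(read_state()['force'],read_state()['opening'])
cv2.imwrite('pics/sd8.png',cv2.resize(read_camera('side')[130:270,200:340,::-1],None,fx=4,fy=4))"
```

```text
[-0.3613365  -0.38284582  0.18389187] 0.0003529103881201826
```

View pics/sd8.png

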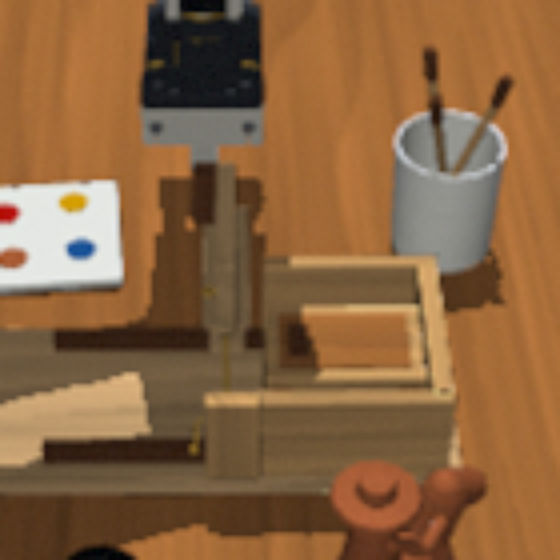

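Emit:
carry_out:
  steps:
    - {"xyz": [-0.02, -0.7, 0], "rot": [0, 0, 0]}
    - {"xyz": [-0.04, -1.4, 0], "rot": [0, 0, 0]}
    - {"xyz": [-0.06, -2.1, 0], "rot": [0, 0, 0]}
    - {"xyz": [-0.09, -2.8, 0], "rot": [0, 0, 0]}
    - {"xyz": [-0.11, -3.6, 0], "rot": [0, 0, 0]}
    - {"xyz": [-0.14, -4.4, 0], "rot": [0, 0, 0]}
    - {"xyz": [-0.16, -5.2, 0], "rot": [0, 0, 0]}
    - {"xyz": [-0.19, -6.0, 0], "rot": [0, 0, 0]}
    - {"xyz": [-0.21, -6.8, 0], "rot": [0, 0, 0]}
    - {"xyz": [-0.24, -7.6, 0], "rot": [0, 0, 0]}

```text
t: 10.45
tool_pos: [0.5513, 0.0369, 0.0566]
orientation: [2.187, -2.255, -0.0]
force: [1.4, 1.1, 0.9]
opening: 0.0003
```

Emit:
carry_out:
  steps:
    - {"xyz": [-0.02, -0.7, 0], "rot": [0, 0, 0]}
    - {"xyz": [-0.04, -1.4, 0], "rot": [0, 0, 0]}
    - {"xyz": [-0.06, -2.0, 0], "rot": [0, 0, 0]}
    - {"xyz": [-0.08, -2.6, 0], "rot": [0, 0, 0]}
    - {"xyz": [-0.09, -3.1, 0], "rot": [0, 0, 0]}
    - {"xyz": [-0.11, -3.5, 0], "rot": [0, 0, 0]}
    - {"xyz": [-0.12, -3.8, 0], "rot": [0, 0, 0]}

```text
t: 11.15
tool_pos: [0.5501, -0.0007, 0.0566]
orientation: [-2.187, 2.256, 0.0]
force: [0.2, 1.2, 0.0]
opening: 0.0004
```

Emit:
carry_out:
  steps:
    - {"xyz": [0, -0.2, 0], "rot": [0, 0, 0]}
    - {"xyz": [-0.01, -0.4, 0], "rot": [0, 0, 0]}
    - {"xyz": [-0.01, -0.5, 0], "rot": [0, 0, 0]}
    - {"xyz": [-0.02, -0.6, 0], "rot": [0, 0, 0]}

```text
t: 11.55
tool_pos: [0.5499, -0.0064, 0.0566]
orientation: [2.187, -2.255, -0.0]
force: [0.5, 0.9, 1.3]
opening: 0.0006
```

Emit:
carry_out:
  steps:
    - {"xyz": [0, -0.1, 0], "rot": [0, 0, 0]}
    - {"xyz": [0, -0.2, 0], "rot": [0, 0, 0]}

```text
t: 11.75
tool_pos: [0.5499, -0.0084, 0.0566]
orientation: [2.187, -2.255, -0.0]
force: [1.1, 0.9, 0.8]
opening: 0.0004
```

Emit:
carry_out:
  steps:
    - {"xyz": [0, -0.1, 0], "rot": [0, 0, 0]}
    - {"xyz": [0, -0.2, 0], "rot": [0, 0, 0]}

```text
t: 11.95
tool_pos: [0.5499, -0.0094, 0.0567]
orientation: [-2.186, 2.255, 0.002]
force: [0.4, 10.1, 1.8]
opening: 0.0002
```

Force jumps to 10 N: the stop. I'll press slightly more, then back off and check.

Emit:
carry_out:
  steps:
    - {"xyz": [0, -0.15, 0], "rot": [0, 0, 0]}
    - {"xyz": [0, -0.15, 0], "rot": [0, 0, 0]}

```text
t: 12.15
tool_pos: [0.5499, -0.0095, 0.0567]
orientation: [-2.185, 2.253, 0.005]
force: [-0.1, 13.0, 2.1]
opening: 0.0005
```

Emit:
carry_out:
  steps:
    - {"xyz": [0.02, 0.5, 0], "rot": [0, 0, 0]}
    - {"xyz": [0.06, 2, 0], "rot": [0, 0, 0]}
    - {"xyz": [0.06, 2, 4], "rot": [0, 0, 0]}
    - {"xyz": [0.06, 2, 8], "rot": [0, 0, 0]}
    - {"xyz": [-2, 2, 12], "rot": [0, 0, 0]}
    - {"xyz": [-6, 2, 14], "rot": [0, 0, 0]}
    - {"xyz": [-10, 2, 14], "rot": [0, 0, 0]}
    - {"xyz": [-12, 2, 14], "rot": [0, 0, 0]}
    - {"xyz": [-12, 2, 14], "rot": [0, 0, 0]}

```text
t: 13.05
tool_pos: [0.4283, 0.0086, 0.1968]
orientation: [2.187, -2.255, 0.001]
force: [0.3, -0.4, -1.0]
opening: 0.0004
```

```bash
python3 -c "
from h import *
s=read_state();print(s['t'],s['force'])
cv2.imwrite('pics/sd9.png',cv2.resize(read_camera('side')[130:270,170:340,::-1],None,fx=4.5,fy=4.2))
cv2.imwrite('pics/sc9.png',cv2.resize(read_camera('scene')[130:290,90:370,::-1],None,fx=2.8,fy=2.8))
cv2.imwrite('pics/w9.png',read_camera('wrist')[:,:,::-1])"
```

```text
13.05 [ 0.25644405 -0.44396857 -1.04459479]
```

View pics/sd9.png

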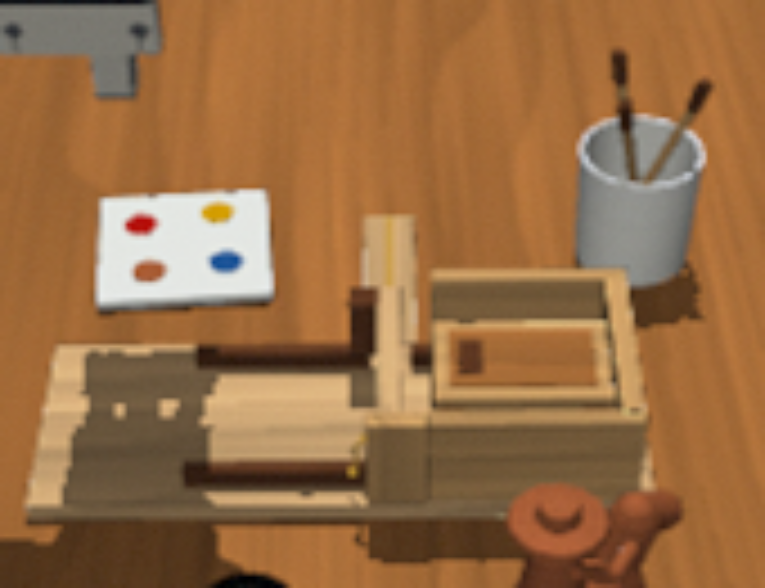

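View pics/sc9.png

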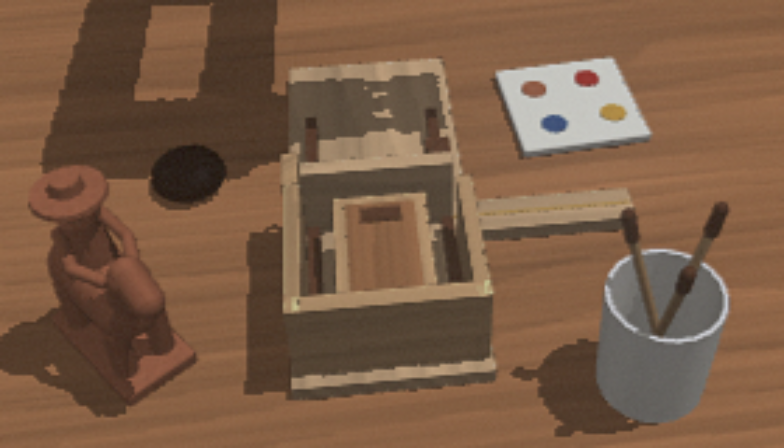

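View pics/w9.png

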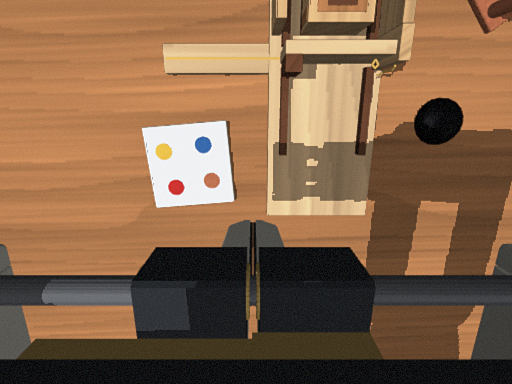

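Run:
```python
from h import *
D=lambda u,v:np.array([(u+.5)/4.5-.5+170,(v+.5)/4.2-.5+130])
S=lambda u,v:np.array([(u+.5)/2.8-.5+90,(v+.5)/2.8-.5+130])
o={'side':[((45,30,48),D(606,320)),((45,-30,48),D(615,402)),((-45,30,48),D(433,326)),((-45,-30,48),D(433,404))],'scene':[((-45,-30,48),S(335,200)),((-45,30,48),S(425,194))]}
p,r=fit(o,[.62,-.07,0],.012);print(r.round(1).tolist())
d=p-[.5594,-.0757,np.radians(-1.8)];a=np.radians(-1.8);print(np.cos(a)*d[0]+np.sin(a)*d[1],-np.sin(a)*d[0]+np.cos(a)*d[1],np.degrees(d[2]))
```

```text
[[0.6, 0.5], [0.5, -0.5], [0.2, -1.1], [0.4, -1.1], [-1.3, -1.5], [-0.1, -1.7]]
0.06702999630790168 -0.0011882299348504734 -0.82467793979721
```

Box at x = 67.0 mm (home), y ≈ −1 mm, and the door is shut, so I'm handing the job in.

```bash
python3 -c "
from plant import *
print(close_job())"
```

```text
the job is handed in; nothing more can be done
None
```

I pushed the box into the cabinet until it rested against the back board, then pushed the door shut. I handed the job in at about 13.2 s with the gripper clear of everything.

- **Box push:** I used the two fingers as a wide flat face. This straightened the box, and I steered it about 5 mm sideways back to the lane centre. At the back board it stopped moving and the push force rose from about 3 N to 13 N.
- **Box position:** The last camera fit put it at x = 67.0 mm, which is home, with y about −1 mm and a yaw of about −0.8°. The wrist view at home showed it square, so I take that yaw as measurement noise.
- **Rails:** In every picture the box was clear of both rails. The smallest clearance I measured was about 6 mm, on the left, early in the push.
- **Door:** I pushed the outer end face with closed fingers until it stopped at the jamb. The force rose from 1 N to 13 N with no further movement, and the pictures show it shut against the jamb.
- **Other things:** In the last pictures the rider, cup, tile and stone look to be where they started, though I did not measure them again.

One mismatch: the contact position worked out from the finger size differed by about 2 mm from the camera fit. The force rise at the back board settled it, and none of the checks failed.

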